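Hook the check weight out of its well and set it on the balance

TASK

Take the hook tool from its stand, catch the loop of the looped check weight with it, draw the weight up out of its deep well in the storage block and, with it still on the hook, let it down to stand upright in the middle of the balance pan. Unhook the tool without upsetting the weight and hang it back in its stand as it was, with its flange flat on the stand's top plate. Leave the knob-headed weight in its well and do not push the other things on the bench about.

Things in the scene. Friction and masses are not known exactly. Their poses are not given: they have to be found in the camera images.
- block: Fixed blue-painted storage block, 110 (x) by 220 (y) by 120 (z) mm, with two round wells, 76 mm across and 110 mm deep (their floor is 10 mm above the bench), open at the top. Its origin is the centre of its underside. The wells' axes stand at y = -50 mm and y = +50 mm of its frame; either may hold the looped weight.
- weight: The looped check weight (0.35-0.6 kg, loose): a steel disc 66 mm across, 30 mm high, with a rigid upright closed wire arch on top, 70.5 mm high in all. Origin: centre of its underside; z up. The arch lies in its y-z plane (its x axis goes through the loop). It starts on the floor of one of the wells, on the well's axis, its top about 40 mm below the mouth.
- weight_loop (a point): Middle of the opening of the weight's loop, on its axis, 48 mm above its underside; axes as the weight's. The wire is 5 mm thick; the opening is 35 mm wide (along y), straight-sided to 50 mm above the weight's underside and arched above; at the middle the wire's underside is 65.5 mm above the weight's underside, the disc's top 30 mm.
- other_weight: The other weight (0.5 kg, loose), in the other well: the same steel disc with a mushroom knob (30 mm across, top 70 mm up) in place of the loop. Origin: centre of its underside. It is to stay where it is.
- hook_grip (a point): Centre of the handle of the hook tool (0.16 kg, loose): an upright grey square bar, 22 by 22 mm, 80 mm long, its sides facing the tool's x and y axes, z up. Below it is a steel flange 76 mm across, 6 mm thick, its underside 46 mm below this point. The tool starts upright in the stand, the flange lying on the top plate, its axis on the hole's.
- hook_seat (a point): Where a loop lies in the hook: the middle of the upper side of the level prong, 10 mm along the tool's +x from the shank's axis and 128 mm below the handle's centre. Axes as the tool's.
- hook_tool: The whole hook tool. Origin: centre of the flange's underside; z up. A steel shank 6 mm thick goes down from there; 85 mm down (axis) it bends to +x into a level prong 6 mm thick, then an upturned point, whose axis is 20 mm from the shank's. The hook's lowest side is 88 mm below the origin, the point's top 73 mm below. Gap between shank and point: 14 mm.
- stand_hole (a point): Centre of the 58 mm hole in the top plate of the fixed white tool stand, at the plate's upper side, 120 mm above the bench. The plate is 100 by 100 mm, 10 mm thick, on two upright walls at y = -46 and +46 mm; below it is clear down to a base plate 10 mm thick. The hook passes through the hole, the flange does not.
- pan (a point): Centre of the upper side of the round steel pan (150 mm across, rigid) of the fixed white balance, 70 mm above the bench. The balance is 200 by 180 mm; the stand and the balance stand on either side of the block, and may be changed about.
- caliper_case: A bystander: flat red plastic caliper case, 210 mm long, 30 mm high. Origin under its centre.
- cutter: A bystander: green round sample cutter with a black knob, 110 mm across, 110 mm high. Origin under its centre.
- tape_measure: A bystander: yellow tape measure, 70 mm long, 65 mm high. Origin under its centre.
- screwdriver: A bystander: screwdriver lying on the bench.
- grip_jaw: A bystander: dark steel grip jaw, 70 mm long, 70 mm high. Origin under its centre.
- bottle: A bystander: white plastic bottle, 160 mm high, 64 mm across. Origin under its centre.
Mind the look-alikes: they are no part of the job. There is more than one size of the block; the one meant has the size given above.

How it is judged (in metres and radians):
On the way, in this order (a step that is already met when the one before it is completed fails the run):
1. the looped weight hangs on the hook, drawn wholly out of its well (z of weight in the frame of block above 0.122 m and distance between hook_seat and weight_loop below 0.032 m and contact force between hook_tool and weight above 1 N), for 0.1 s.
2. the weight stands upright in the middle of the balance pan with the hook still in its loop (horizontal distance between weight and pan below 0.03 m and z of weight in the frame of pan between -0.004 and 0.004 m and angle between weight's own z axis and vertical below 0.08 rad and distance between hook_seat and weight_loop below 0.032 m), for 0.1 s.
At the end, for the whole second after the job is handed in: Looped weight at rest, upright (0.08 rad) on the pan, within 30 mm of its centre; hook tool at rest in its stand, upright (0.08 rad), flange on the plate (4 mm), axis within 20 mm of the hole's; knob-headed weight within 12 mm of its start (horizontal distance between weight and pan below 0.03 m and z of weight in the frame of pan between -0.004 and 0.004 m and angle between each of weight, hook_tool's own z axis and vertical below 0.08 rad and linear speed of each of weight, hook_tool below 0.01 m/s and horizontal distance between hook_tool and stand_hole below 0.02 m and z of hook_tool in the frame of stand_hole between -0.004 and 0.004 m and distance of other_weight from where it was at the start of the episode below 0.012 m); the robot touches nothing.
It fails at once if the knob-headed weight is moved more than 20 mm (distance of other_weight from where it was at the start of the episode above 0.02 m).
It fails at once if the looped weight is tipped over (angle between weight's own z axis and vertical above 0.7 rad).
It fails at once if a bystander (case, cutter, tape measure, screwdriver, jaw or bottle) is pushed more than 40 mm (distance of any of caliper_case, cutter, tape_measure, screwdriver, grip_jaw, bottle from where it was at the start of the episode above 0.04 m).
It also fails if it takes over 70 s, if anything falls off the work surface, if the arm or the gripper's body presses on something with over 40 N, if the wrist force passes 120 N, or if a joint passes its speed limit or range.

ROBOT

A 6-joint arm with a two-finger parallel gripper is mounted at the origin on the work surface. World frame = base frame: x ahead of the robot, y to its left, z up, the work surface at z = 0. Lengths are in mm, angles in rad, forces in N, time in s.
With the tool pointing down it reaches from about 425 to 1125 mm from the base axis. Payload 14.9 kg.
Tool frame: the origin (TCP) lies between the finger pads; the fingertips stand 19 mm ahead of it and the grasp point (between the pads) is the TCP; z points along the fingers, y is the line along which they close (so a half turn about z gives the same grasp; the last joint's range is limited). The gripper opens to 91 mm and grips with 3 to 60 N. Pads are 32 mm wide; open, the fingers measure 118 mm over their backs; the gripper's body (76 mm by 178 mm) begins 60 mm behind the grasp point.
Start: joints at [1.154, 0.379, 1.734, -0, 1.028, -0.033], TCP at [262.121, 649.085, 232.932] pointing down, gripper open.
Joint ranges: [-2.77, 2.77], [-0.74, 2.19], [0, 2.66], [-1.06, 4.2], [0.31, 2.87], [-3.08, 3.08]. Speed limits (rad/s): [1.89, 1.89, 2.39, 3.14, 3.14, 3.14].

INTERFACE

Orientations are given as a unit quaternion [x, y, z, w].
In Python, from workcell import r, optics, models gives the robot as it stands.
- The arm moves only by the shell command python3 -m creep 'ROWS'. ROWS is text: rows parted by semicolons, each of 7 numbers parted by spaces: the shift along the tool's x, y, z in m, then the turn, a rotation vector about the tool's x, y, z in rad, then the closure, from 0 (fully open) to 1 (shut). A call has 1 to 5 rows; each row is the pose to reach, as a shift and turn from the pose commanded when the call began, along the tool's axes at that moment; what a row does not reach only later rows make up. A row lasts 1/12 s, in which the tool goes at most 41.7 mm and 7.16 degrees, less where a joint would pass 70% of its speed; a pose out of reach is approached as far as the arm can. A call with a gripper value outside its range is refused whole. The fingers move at their own pace and stop on an object; the grip force is fixed at half the most. Time passes only in rows, so rows that repeat a pose let the fingers close. It gives the time, the measured TCP pose, the force, the opening and the grip force at its end, in the units of the state.
- r.state(): the state, without advancing time (a new reading comes with each control period).
- optics.grab_frame(name): name is "scene" or "top" or "wrist"; returns the picture (420x560x3 uint8, red, green, blue); there is no depth.
- optics.camera_info(name): a dict with "fx", "fy", "cx", "cy" (pixels), "extrinsics" (4x4, takes a point from camera to world coordinates); the wrist camera has in their place "T_tool_cam" (4x4, takes a point from camera to tool coordinates, whose origin is the TCP and whose axes are the flange's). Camera axes: x right, y down, z forward; pixel columns grow to the right and rows downward; lengths in mm; the calibration is good to about 2 mm. The wrist camera is an equidistant fisheye: a pixel r from the principal point sees the ray r / f radians off the axis. A picture is of the moment at which its call begins: read the wrist's pose just before it. camera_info takes no time and is no camera call.
- r.hand_in(): hands the job in; it is judged then, once.
Trained networks look in the newest picture that a camera, given by its name, has taken for a name from the list of things; names that differ only in an ending like _2 or _b are one class to them, and where a whole thing is asked for, a point or a joint stands for the part that bears it (a point fixed in the world has none). Each returns a list of dicts, best first, with "conf" (0 to 1); they miss things now and then, are a little off and sometimes report something else, mostly with a low value. They report only what shows in the picture. A call takes as long as a camera call. They do not tell look-alikes from the thing itself.
- models.look_for(target, camera): "position" ([x, y, z] in mm, in world coordinates, good to about 4 mm: the middle of the surface that is visible of it).
The state is a dict: "time_s": time; "joints": joint angles; "qvel": joint speeds; "tau": joint torques, N m; "ee_pos": TCP position; "tcp_rot": TCP orientation; "ft_force": force on the tool from outside, world axes, zero at the start; "ft_torque": the same for the moment, N m; "width": finger opening in mm; "finger_force": force on a finger pad.
Only numpy, scipy, OpenCV 4.12 (cv2) and the standard library are available. Lean on these libraries where they do the work, as an engineer would, in place of code of your own. Each camera call takes 0.05 s, during which the arm holds its last target. There are 200 camera calls.

## Working session

There is one attempt and no reset: what is moved stays moved. The work goes in short steps, Python scripts to look and compute and a shell command to move; the robot and the scene stay as the last step left them, time stands still between calls to the robot, and variables do not carry over. Pictures are saved under pics/ and viewed, at most 13 in all, crops included, and the job is handed in when it is done.

```bash
ls; mkdir -p pics; python3 - <<'E'
from workcell import r, optics, models
import cv2, numpy as np
np.set_printoptions(precision=3,suppress=True)
print(r.state())
ims=[]
for c in ["scene","top"]:
    im=optics.grab_frame(c); cv2.imwrite(f"pics/{c}0.png",im[:,:,::-1])
    i=optics.camera_info(c); print(c,i)
    for t in ["block","weight","weight_loop","other_weight","hook_grip","hook_tool","stand_hole","pan","caliper_case","cutter","tape_measure","screwdriver","grip_jaw","bottle"]:
        try: print(t,[(np.round(d["position"]).tolist(),round(d["conf"],2)) for d in models.look_for(t,c)][:4])
        except Exception as e: print(t,e)
print(optics.camera_info("wrist"), r.state()["time_s"])
E
```

```text
pics
{'time_s': 0.0, 'joints': array([ 1.154,  0.379,  1.735,  0.   ,  1.028, -0.033]), 'qvel': array([-0.001, -0.001,  0.001,  0.001,  0.001,  0.001]), 'tau': array([  0.   , -76.372, -43.436,   0.065,   0.043,  -0.   ]), 'ee_pos': array([261.948, 648.732, 232.312]), 'tcp_rot': array([ 0.191,  0.982, -0.001, -0.   ]), 'ft_force': array([-0.51 ,  0.419,  0.433]), 'ft_torque': array([ 0.036,  0.095, -0.024]), 'finger_force': 0.0, 'width': 91.17357214381705}
scene {'fx': 511.79273502176324, 'fy': 511.79273502176324, 'cx': 275.4168992647997, 'cy': 209.0522946513192, 'extrinsics': array([[   0.659,    0.442,   -0.608, 1244.625],
       [   0.752,   -0.379,    0.54 , -648.74 ],
       [   0.008,   -0.813,   -0.582,  801.714],
       [   0.   ,    0.   ,    0.   ,    1.   ]])}
block [([599.0, 8.0, 89.0], 0.65)]
weight []
weight_loop []
other_weight []
hook_grip [([523.0, -324.0, 124.0], 0.96)]
hook_tool [([526.0, -323.0, 122.0], 0.9)]
stand_hole [([547.0, -334.0, 32.0], 0.72)]
pan [([571.0, 316.0, 52.0], 0.63)]
caliper_case [([781.0, 102.0, 28.0], 0.68)]
cutter [([796.0, -122.0, 45.0], 0.8
[... 927 characters left out ...]
), ([512.0, -308.0, 121.0], 0.68)]
pan [([542.0, 345.0, 51.0], 0.97)]
caliper_case [([767.0, 120.0, 29.0], 0.85), ([511.0, -314.0, 124.0], 0.29)]
cutter [([765.0, -100.0, 44.0], 0.73)]
tape_measure [([391.0, 103.0, 64.0], 0.97)]
screwdriver [([420.0, -75.0, 26.0], 0.83)]
grip_jaw [([720.0, -304.0, 38.0], 0.61), ([566.0, 30.0, 119.0], 0.53)]
bottle [([702.0, 300.0, 111.0], 0.7)]
{'fx': 325.19226210127806, 'fy': 325.19226210127806, 'cx': 283.8413089615232, 'cy': 211.50833683053574, 'T_tool_cam': array([[  -0.   ,   -0.972,   -0.234,   66.339],
       [   1.   ,   -0.001,    0.001,   -0.459],
       [  -0.002,   -0.234,    0.972, -152.271],
       [   0.   ,    0.   ,    0.   ,    1.   ]])} 1.5
```

View pics/top0.png

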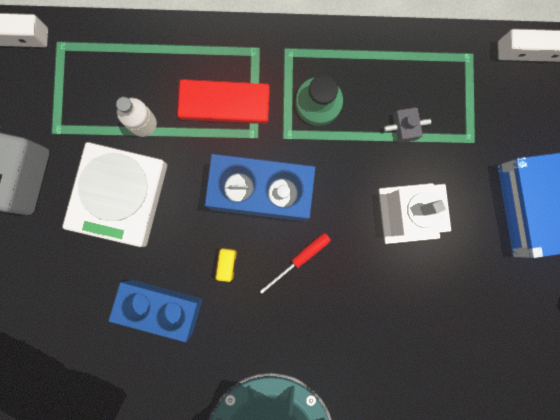

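View pics/scene0.png

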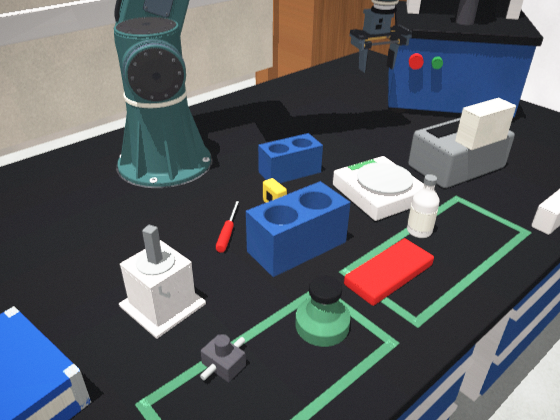

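The top picture shows the looped weight in the left well of the large block (px 238,187), the knob-headed one at (283,193), the balance at (113,188) and the stand and tool at (427,209). The small block at (155,311) is a look-alike. The scene view agrees with this. Next I'll sweep high over the pan, block and stand and take wrist pictures.

```bash
cat > h.py <<'E'
from workcell import r, optics, models
import cv2, numpy as np, json, os
from scipy.spatial.transform import Rotation as R
np.set_printoptions(precision=3,suppress=True)
def wcam():
    """world<-cam of the wrist camera now"""
    s=r.state(); T=np.eye(4); T[:3,:3]=R.from_quat(s["tcp_rot"]).as_matrix(); T[:3,3]=s["ee_pos"]
    return T@optics.camera_info("wrist")["T_tool_cam"]
def shot(cam,tag):
    i=optics.camera_info(cam); T=wcam() if cam=="wrist" else i["extrinsics"]
    im=optics.grab_frame(cam); cv2.imwrite(f"pics/{tag}.png",im[:,:,::-1]); np.save(f"pics/{tag}.npy",T); return im,T
def ray(cam,T,uv):
    i=optics.camera_info(cam); uv=np.atleast_2d(uv).astype(float)
    a=(uv-[i["cx"],i["cy"]])/i["fx"]
    if cam=="wrist":
        th=np.linalg.norm(a,axis=1,keepdims=True); d=np.hstack([a/np.maximum(th,1e-9)*np.sin(th),np.cos(th)])
    else: d=np.hstack([a,np.ones((len(a),1))])
    return d@T[:3,:3].T
def onz(cam,T,uv,z):
    d=ray(cam,T,uv); return T[:3,3]+d*((z-T[2,3])/d[:,2])[:,None]
def pix(cam,T,P):
    i=optics.camera_info(cam); c=(np.atleast_2d(P)-T[:3,3])@T[:3,:3]
    if cam=="wrist":
        n=np.linalg.norm(c[:,:2],axis=1,keepdims=True); a=c[:,:2]/np.maximum(n,1e-9)*np.arctan2(n,c[:,2:])
    else: a=c[:,:2]/c[:,2:]
    return a*i["fx"]+[i["cx"],i["cy"]]
def go(x,y,z,yaw=None):
    """print tool-frame shift/turn to a world TCP; yaw = deg of tool y axis in world (mod 180)"""
    s=r.state(); Q=R.from_quat(s["tcp_rot"]); M=Q.as_matrix()
    w=np.array([x,y,z])-s["ee_pos"]
    if yaw is None: rv=np.zeros(3)
    else:
        cur=np.degrees(np.arctan2(M[1,1],M[0,1])); yaw=cur+(yaw-cur+90)%180-90; t=np.radians(yaw)
        Y=np.array([np.cos(t),np.sin(t),0]); Z=np.array([0,0,-1.]); rv=(Q.inv()*R.from_matrix(np.c_[np.cross(Y,Z),Y,Z])).as_rotvec()
    print("t",round(s["time_s"],2),"pos",s["ee_pos"],"yaw",np.degrees(np.arctan2(M[1,1],M[0,1])).round(1),"width",round(s["width"],1),"ft",s["ft_force"],"shift",w@M/1000,"turn",rv)
E
P='python3 -m creep'
python3 -m creep '-.125 -.059 -.033 0 0 0 0;-.125 -.059 -.033 0 0 0 0;-.125 -.059 -.033 0 0 0 0;-.125 -.059 -.033 0 0 0 0'
python3 -m creep '-.125 -.059 -.033 0 0 0 0;-.125 -.059 -.033 0 0 0 0;-.125 -.059 -.033 0 0 0 0;-.125 -.059 -.033 0 0 0 0'
python3 -m creep '-.125 -.059 -.033 0 0 0 0;-.125 -.059 -.033 0 0 0 0;-.125 -.059 -.033 0 0 0 0;-.125 -.059 -.033 0 0 0 0;-.125 -.059 -.033 0 0 0 0'
python3 -c "
from h import *
shot('wrist','w_pan'); print(models.look_for('pan','wrist')[:2]); go(545,345,330)"
python3 -m creep '-.067 -.145 0 0 0 0 0;-.067 -.145 0 0 0 0 0;-.067 -.145 0 0 0 0 0;-.067 -.145 0 0 0 0 0'
python3 -m creep '-.067 -.145 0 0 0 0 0;-.067 -.145 0 0 0 0 0;-.067 -.145 0 0 0 0 0;-.067 -.145 0 0 0 0 0;-.067 -.145 0 0 0 0 0'
python3 -c "
from h import *
shot('wrist','w_block')
for t in ['weight','weight_loop','other_weight','block']: print(t,models.look_for(t,'wrist')[:2])
go(560,28,330)"
python3 -m creep '-.043 -.165 0 0 0 0 0;-.043 -.165 0 0 0 0 0;-.043 -.165 0 0 0 0 0;-.043 -.165 0 0 0 0 0;-.043 -.165 0 0 0 0 0'
python3 -m creep '-.043 -.165 0 0 0 0 0;-.043 -.165 0 0 0 0 0;-.043 -.165 0 0 0 0 0;-.043 -.165 0 0 0 0 0;-.043 -.165 0 0 0 0 0'
python3 -c "
from h import *
shot('wrist','w_stand')
for t in ['hook_grip','stand_hole','hook_tool']: print(t,models.look_for(t,'wrist')[:2])
go(515,-310,330)
a=[cv2.imread(f'pics/w_{k}.png') for k in ('pan','block','stand')]
cv2.imwrite('pics/m1.png',cv2.resize(np.vstack([np.hstack(a[:2]),np.hstack([a[2],a[2]*0])]),(800,600)))"
```

```text
time_s: 1.83
ee_pos: [358.4, 545.1, 267.2]
tcp_rot: [0.191, 0.982, 0.0, 0.0]
ft_force: [0.8, -0.3, 0.3]
width: 90.8
finger_force: 0.0
time_s: 2.17
ee_pos: [452.4, 443.5, 300.4]
tcp_rot: [0.192, 0.981, 0.0, 0.001]
ft_force: [0.9, -0.5, 0.1]
width: 91.4
finger_force: 0.0
time_s: 2.58
ee_pos: [546.1, 342.3, 333.2]
tcp_rot: [0.192, 0.981, 0.0, 0.001]
ft_force: [-0.6, 0.6, 0.2]
width: 91.0
finger_force: 0.0
[{'position': [538.0, 358.8, 69.0], 'conf': 0.61}]
t 2.68 pos [543.772 344.301 331.887] yaw 67.9 width 91.5 ft [ 0.288 -0.377 -0.636] shift [-0.001  0.001  0.002] turn [0. 0. 0.]
time_s: 3.02
ee_pos: [550.3, 184.1, 331.4]
tcp_rot: [0.19, 0.982, -0.0, -0.0]
ft_force: [0.3, 0.1, -0.4]
width: 90.7
finger_force: 0.0
time_s: 3.43
ee_pos: [558.9, 22.2, 331.7]
tcp_rot: [0.192, 0.981, -0.0, -0.0]
ft_force: [0.0, 1.3, -0.2]
width: 91.3
finger_force: 0.0
weight [{'position': [564.1, 81.5, 36.3], 'conf': 0.73}]
weight_loop [{'position': [566.3, 80.3, 41.6], 'conf': 0.62}]
other_weight [{'position': [552.9, -17.6, 37.8], 'conf': 0.8}]
block [{'position': [566.7, 34.1, 120.1], 'conf': 0.61}]
t 3.68 pos [559.045  26.935 331.714] yaw 68.1 width 91.2 ft [ 0.019 -0.708 -0.558] shift [-0.     0.001  0.002] turn [0. 0. 0.]
time_s: 4.1
ee_pos: [536.9, -146.9, 332.0]
tcp_rot: [0.191, 0.982, -0.0, 0.0]
ft_force: [-0.5, 1.3, 0.7]
width: 91.1
finger_force: 0.0
time_s: 4.52
ee_pos: [515.3, -316.3, 331.8]
tcp_rot: [0.191, 0.982, -0.0, 0.0]
ft_force: [0.3, 0.2, -0.0]
width: 91.6
finger_force: 0.0
hook_grip [{'position': [510.2, -318.1, 127.7], 'conf': 0.62}]
stand_hole [{'position': [493.9, -308.1, 118.2], 'conf': 0.66}, {'position': [555.4, -11.2, 106.1], 'conf': 0.28}]
hook_tool [{'position': [510.8, -316.1, 124.1], 'conf': 0.77}]
t 4.72 pos [ 515.868 -311.186  331.649] yaw 68.1 width 91.4 ft [ 0.875  0.109 -0.212] shift [0.001 0.001 0.002] turn [0. 0. 0.]
```

View pics/m1.png

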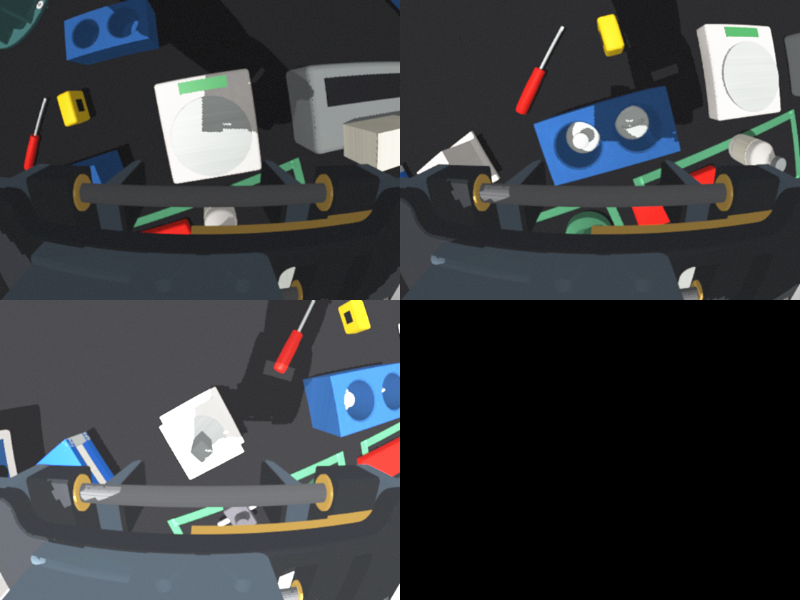

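The wrist views show the pan circle at about (210,133) in the first tile, the looped weight at (632,123) and the knob at (583,137) in the second, and the handle at (203,443) in the third. I'll rectify these onto planes of known height to measure them.

```bash
cat >> h.py <<'E'
def ortho(tag,cx,cy,z,half,px=300,cam="wrist"):
    """orthophoto on plane z: up = +x world, left = +y world, with ticks every 10 mm"""
    im=cv2.imread(f"pics/{tag}.png"); T=np.load(f"pics/{tag}.npy"); k=2*half/px
    X,Y=np.meshgrid(np.arange(px),np.arange(px)); P=np.c_[(cx+half-Y.ravel()*k),(cy+half-X.ravel()*k),np.full(px*px,z)]
    uv=pix(cam,T,P).astype(np.float32).reshape(px,px,2)
    return cv2.remap(im,uv,None,cv2.INTER_LINEAR)
def grid(o,half,step):
    px=len(o); s=px/(2*half)
    for m in np.arange(-half+step,half,step):
        p=int(round(px/2+m*s)); c=(0,0,255) if abs(m)<1e-6 else (0,200,255)
        cv2.line(o,(p,0),(p,6 if abs(m)>1e-6 else px),c,1); cv2.line(o,(0,p),(6 if abs(m)>1e-6 else px,p),c,1)
    return o
E
python3 - <<'E'
from h import *
# automatic fits
def rect(tag,mask,z,near):
    T=np.load(f"pics/{tag}.npy"); cs,_=cv2.findContours(mask.astype(np.uint8)*255,cv2.RETR_EXTERNAL,cv2.CHAIN_APPROX_NONE)
    for c in sorted(cs,key=cv2.contourArea)[-4:]:
        p=onz("wrist",T,c[:,0],z)[:,:2]; (cc,wh,a)=cv2.minAreaRect(p.astype(np.float32)); print(tag,np.array(cc),np.array(wh),round(a,1),cv2.contourArea(c))
b=cv2.imread("pics/w_block.png").astype(int); rect("w_block",(b[:,:,0]>110)&(b[:,:,2]<90)&(b[:,:,0]-b[:,:,2]>60),120,0)
s=cv2.imread("pics/w_stand.png").astype(int); rect("w_stand",(s.min(2)>150),120,0)
p=cv2.imread("pics/w_pan.png"); 
o=[grid(ortho("w_stand",510,-312,120,75),75,10),grid(ortho("w_stand",510,-312,206,40),40,10),grid(ortho("w_block",562,30,120,125),125,25),
   grid(ortho("w_block",565,80,80.5,40),40,10),grid(ortho("w_block",555,-20,80,40),40,10),grid(ortho("w_pan",540,350,70,90),90,10)]
cv2.imwrite("pics/m2.png",cv2.resize(np.vstack([np.hstack(o[:3]),np.hstack(o[3:])]),(800,533)))
E
```

```text
w_block [506.176  35.301] [0. 0.] 0.0 0.0
w_block [592.851 133.887] [4.374 5.927] 23.5 13.0
w_block [ 457.596 -423.959] [28.575 11.861] 71.1 48.5
w_block [559.88   30.464] [221.467 111.985] 84.2 7081.5
w_stand [ 470.985 -514.532] [105.725  30.022] 12.1 751.0
w_stand [ 536.649 -529.751] [88.418 29.213] 71.9 766.5
w_stand [ 669.43  -312.576] [71.419 38.478] 69.0 908.0
w_stand [ 509.157 -315.789] [116.243 110.   ] 6.6 9245.0
```

View pics/m2.png

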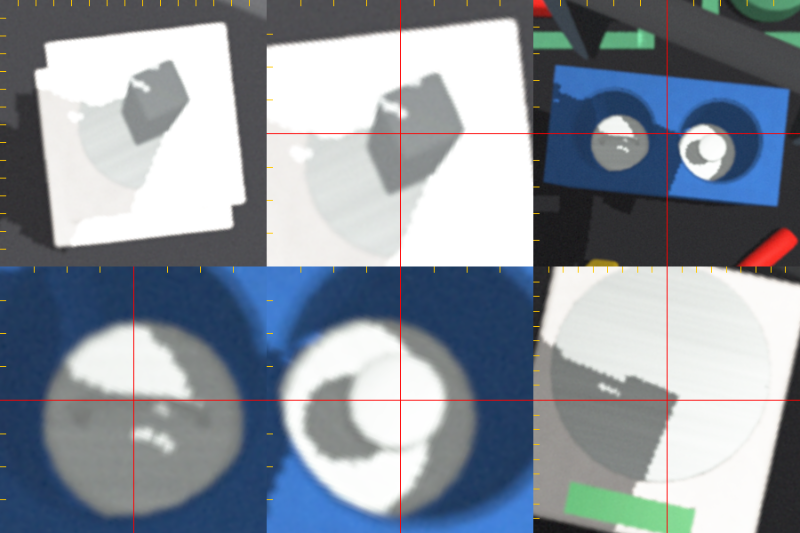

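Fitted values: the block is at (560,30.5), 221x112 mm, with its long axis at 84°. The looped well is at about (565,80) and the knob's well at about (555,-19). The stand hole is at about (516,-319). The handle is at yaw 25° (mod 90). I'll turn, go down and look from closer.

```bash
python3 -m creep '0 0 .03 0 0 .1 0;0 0 .05 0 0 .2 0;0 0 .07 0 0 .3 0;0 0 .07 0 0 .375 0;0 0 .07 0 0 .375 0' >/dev/null
python3 -m creep '0 0 0 0 0 .1 0;0 0 0 0 0 .2 0;0 0 0 0 0 .3 0;0 0 0 0 0 .375 0;0 0 0 0 0 .375 0'
python3 - <<'E'
from h import *
from scipy.optimize import minimize
im,T=shot("wrist","w_h"); go(515.6,-318.8,262,25); print(r.state()["joints"])
cv2.imwrite("pics/m3.png",np.hstack([cv2.resize(im[100:330,150:450,::-1],(600,460))]))
E
```

```text
time_s: 5.55
ee_pos: [516.2, -311.6, 262.8]
tcp_rot: [0.537, 0.844, 0.0, 0.001]
ft_force: [-0.6, 0.4, -0.5]
width: 91.2
finger_force: 0.0
t 5.6 pos [ 516.096 -311.793  262.767] yaw 25.3 width 90.9 ft [-0.611 -0.017  0.243] shift [-0.006 -0.003  0.001] turn [0.001 0.001 0.006]
[-0.582  0.193  1.918  0.     1.029 -1.024]
```

View pics/m3.png

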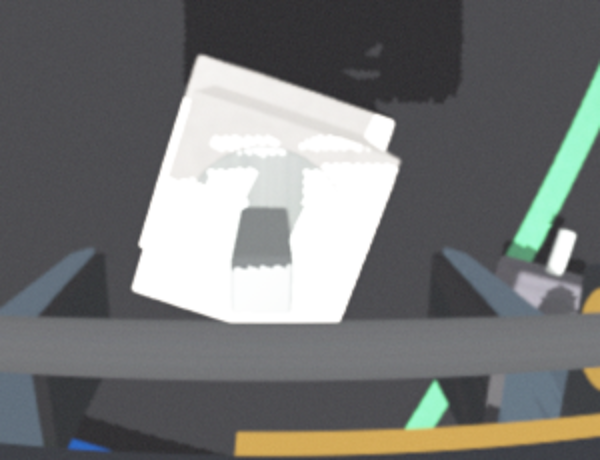

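The close view shows the handle square to the gripper; its top face has corners at crop px (232,266), (291,266), (291,312) and (231,312). Projecting these.

```bash
python3 - <<'E'
from h import *
T=np.load("pics/w_h.npy"); uv=np.array([[232,266],[291,266],[291,312],[231,312]])/2+[150,100]
P=onz("wrist",T,uv,206); print(P, P.mean(0), np.linalg.norm(np.diff(P,axis=0),axis=1))
uv=np.array([[187,98],[400,161],[132,291]])/2+[150,100]; Q=onz("wrist",T,uv,120); print(Q)
print((Q[1]+Q[2])/2)
c=P.mean(0); go(c[0],c[1],166,25)
E
```

```text
[[ 504.361 -316.276  206.   ]
 [ 522.356 -307.863  206.   ]
 [ 529.557 -322.848  206.   ]
 [ 510.845 -331.607  206.   ]] [ 516.78  -319.648  206.   ] [19.865 16.626 20.661]
[[ 459.957 -279.067  120.   ]
 [ 560.885 -263.627  120.   ]
 [ 472.293 -375.298  120.   ]]
[ 516.589 -319.462  120.   ]
t 5.6 pos [ 516.096 -311.793  262.767] yaw 25.3 width 90.9 ft [-0.611 -0.017  0.243] shift [-0.007 -0.003  0.097] turn [0.001 0.001 0.006]
```

```bash
python3 -m creep '-.007 -.003 .02 0 0 0 0;-.007 -.003 .05 0 0 0 0;-.007 -.003 .08 0 0 0 0;-.007 -.003 .097 0 0 0 0;-.007 -.003 .097 0 0 0 0'
python3 -m creep '0 0 0 0 0 0 1;0 0 0 0 0 0 1;0 0 0 0 0 0 1;0 0 0 0 0 0 1;0 0 0 0 0 0 1'
python3 -m creep '0 0 0 0 0 0 1;0 0 0 0 0 0 1;0 0 0 0 0 0 1'
```

```text
time_s: 6.02
ee_pos: [514.3, -318.7, 161.7]
tcp_rot: [0.535, 0.845, 0.0, -0.002]
ft_force: [0.1, -0.3, 0.3]
width: 91.0
finger_force: 0.0
time_s: 6.43
ee_pos: [516.1, -320.6, 166.0]
tcp_rot: [0.537, 0.844, -0.0, 0.001]
ft_force: [1.8, -0.2, -0.5]
width: 60.9
finger_force: 0.0
time_s: 6.68
ee_pos: [515.7, -320.4, 165.1]
tcp_rot: [0.537, 0.844, -0.0, 0.0]
ft_force: [-0.0, 0.5, 0.3]
width: 40.7
finger_force: 0.0
```

```bash
python3 -m creep '0 0 0 0 0 0 1;0 0 0 0 0 0 1;0 0 0 0 0 0 1;0 0 0 0 0 0 1;0 0 0 0 0 0 1'
python3 -c "
from h import *
go(516,-320,166)"
python3 -m creep '0 0 -.02 0 0 0 1;0 0 -.05 0 0 0 1;0 0 -.08 0 0 0 1;0 0 -.11 0 0 0 1;0 0 -.14 0 0 0 1'
python3 -m creep '0 0 -.03 0 0 0 1;0 0 -.03 0 0 0 1;0 0 -.03 0 0 0 1'
python3 - <<'E'
from h import *
go(516,-320,166)
im,T=shot("scene","s1"); 
for t in ["hook_seat","hook_tool"]: print(t,models.look_for(t,"scene")[:2])
p=r.state()["ee_pos"]; u=pix("scene",T,[p[0],p[1],p[2]-128])[0]; print(u)
u=u.astype(int); c=im[max(u[1]-90,0):u[1]+60,max(u[0]-100,0):u[0]+100,::-1]; cv2.imwrite("pics/m4.png",cv2.resize(c,None,fx=4,fy=4,interpolation=cv2.INTER_CUBIC)); print(c.shape)
E
```

```text
time_s: 7.1
ee_pos: [515.7, -320.3, 165.0]
tcp_rot: [0.537, 0.844, 0.0, 0.0]
ft_force: [1.2, 0.2, 0.3]
width: 21.8
finger_force: 30.0
t 7.1 pos [ 515.71  -320.331  164.951] yaw 25.0 width 21.8 ft [1.238 0.248 0.335] shift [ 0.     0.    -0.001] turn [0. 0. 0.]
time_s: 7.52
ee_pos: [515.2, -320.1, 306.1]
tcp_rot: [0.537, 0.844, -0.0, -0.0]
ft_force: [1.1, 0.1, -1.2]
width: 21.9
finger_force: 30.0
time_s: 7.77
ee_pos: [516.0, -320.6, 336.2]
tcp_rot: [0.537, 0.844, -0.0, 0.001]
ft_force: [-0.2, 0.1, -1.8]
width: 21.7
finger_force: 30.0
t 7.77 pos [ 516.019 -320.631  336.239] yaw 25.0 width 21.7 ft [-0.157  0.072 -1.793] shift [0.001 0.    0.17 ] turn [0. 0. 0.]
hook_seat [{'position': [784.0, 99.2, 28.7], 'conf': 0.73}, {'position': [519.8, -326.8, 297.9], 'conf': 0.58}]
hook_tool [{'position': [522.7, -327.1, 293.6], 'conf': 0.62}]
[149.36  229.186]
(150, 200, 3)
```

View pics/m4.png

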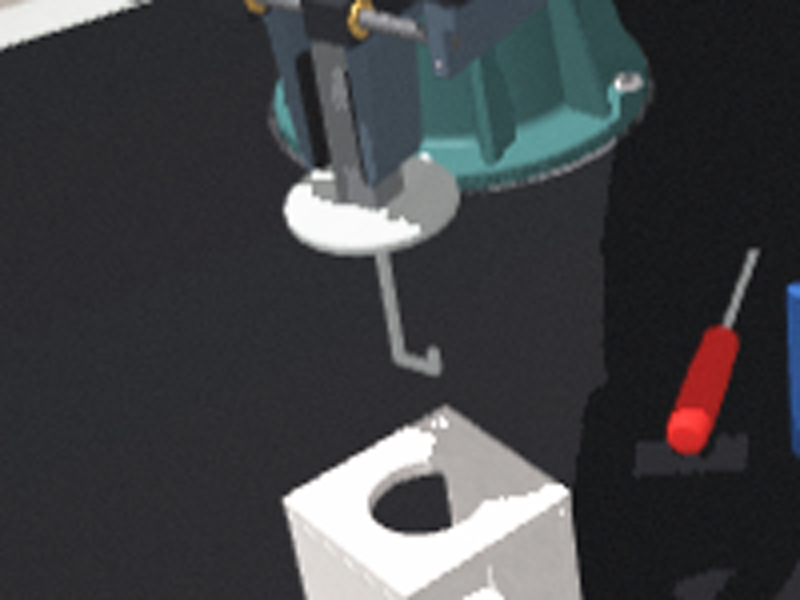

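The hook hangs free in the gripper with its point to the right in the image (crop px 436,360). Projected, that makes the hook's +x the gripper's +y, at yaw 25°. I'll go beside the well with the hook turned to about 0° and look at the arch.

```bash
python3 -m creep '.03 .02 .005 0 0 .1 1;.06 .04 .01 0 0 .2 1;.09 .06 .018 0 0 .31 1;.12 .08 .018 0 0 .42 1;.131 .086 .018 0 0 .436 1'
python3 -m creep '.155 .022 .018 0 0 0 1;.155 .022 .018 0 0 0 1;.155 .022 .018 0 0 0 1;.155 .022 .018 0 0 0 1;.155 .022 .018 0 0 0 1'
python3 -m creep '0 0 0 0 0 0 1;0 0 0 0 0 0 1' >/dev/null
python3 - <<'E'
from h import *
go(560,-10,300,0)
im,T=shot("wrist","w_l")
for t in ["weight","weight_loop","hook_tool"]: print(t,models.look_for(t,"wrist")[:2])
o=ortho("w_l",565,80,80.5,40,400); o2=ortho("w_l",565,80,120,50,400)
cv2.imwrite("pics/m5.png",np.hstack([grid(o,40,10),grid(o2,50,10)]))
E
```

```text
time_s: 8.33
ee_pos: [537.5, -161.6, 314.8]
tcp_rot: [0.709, 0.705, -0.0, -0.002]
ft_force: [0.6, -0.7, -0.9]
width: 21.6
finger_force: 30.0
time_s: 8.75
ee_pos: [559.3, -5.8, 296.6]
tcp_rot: [0.706, 0.709, -0.001, -0.002]
ft_force: [0.3, -0.8, -1.7]
width: 22.0
finger_force: 30.0
t 8.92 pos [559.537 -10.352 297.888] yaw 0.1 width 22.0 ft [ 0.187  0.434 -2.262] shift [ 0.     0.    -0.002] turn [-0.002  0.     0.002]
weight [{'position': [567.8, 78.7, 34.6], 'conf': 0.74}, {'position': [560.6, -0.4, 257.2], 'conf': 0.29}]
weight_loop [{'position': [567.6, 81.1, 38.4], 'conf': 0.64}]
hook_tool [{'position': [557.7, 1.3, 256.0], 'conf': 0.74}, {'position': [761.9, 114.4, 30.1], 'conf': 0.66}]
```

View pics/m5.png

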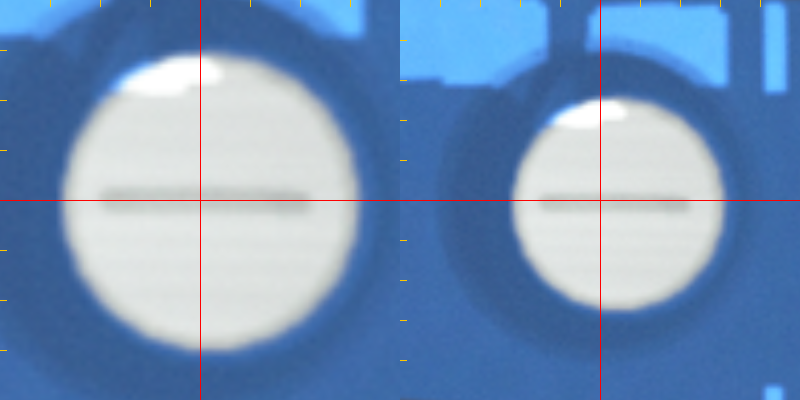

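The arch shows as a straight bar along world y from px (100,200) to (310,202), centred at about (565,80), so its yaw is about 0°. The disc is concentric with the well. I'll lower the hook beside it on the -x side, with shank x ≈ 535.5.

```bash
python3 -m creep '.035 -.01 0 0 0 0 1;.07 -.02 0 0 0 0 1;.0905 -.024 0 0 0 0 1;.0905 -.024 0 0 0 0 1;.0905 -.024 0 0 0 0 1'
python3 -c "
from h import *
go(535.5,80,183,0)"
```

```text
time_s: 9.53
ee_pos: [535.8, 80.4, 299.1]
tcp_rot: [0.706, 0.708, 0.0, 0.0]
ft_force: [-0.9, 0.0, -1.7]
width: 21.7
finger_force: 30.0
t 9.53 pos [535.804  80.378 299.075] yaw 0.1 width 21.7 ft [-0.923  0.03  -1.659] shift [-0.    -0.     0.116] turn [0.    0.    0.002]
```

```bash
python3 -m creep '0 0 .03 0 0 0 1;0 0 .05 0 0 0 1;0 0 .06 0 0 0 1;0 0 .07 0 0 0 1;0 0 .07 0 0 0 1'
python3 -m creep '0 0 .015 0 0 0 1;0 0 .03 0 0 0 1;0 0 .045 0 0 0 1;0 0 .045 0 0 0 1;0 0 .045 0 0 0 1'
python3 -c "
from h import *
go(535.5,80,183,0)"
```

```text
time_s: 9.95
ee_pos: [535.5, 79.4, 227.5]
tcp_rot: [0.707, 0.707, -0.001, -0.001]
ft_force: [-0.2, -0.3, -2.9]
width: 21.5
finger_force: 30.0
time_s: 10.37
ee_pos: [536.2, 80.0, 184.5]
tcp_rot: [0.707, 0.707, -0.0, -0.0]
ft_force: [0.7, 0.5, -1.3]
width: 21.8
finger_force: 30.0
t 10.37 pos [536.188  80.032 184.486] yaw 0.0 width 21.8 ft [ 0.677  0.512 -1.346] shift [-0.    -0.001  0.001] turn [-0.     0.     0.001]
```

```bash
python3 -m creep '0 .007 0 0 0 0 1;0 .014 0 0 0 0 1;0 .0195 0 0 0 0 1;0 .0195 0 0 0 0 1;0 .0195 0 0 0 0 1'
python3 -m creep '0 0 -.006 0 0 0 1;0 0 -.012 0 0 0 1;0 0 -.017 0 0 0 1;0 0 -.021 0 0 0 1;0 0 -.024 0 0 0 1'
python3 -m creep '0 0 -.004 0 0 0 1;0 0 -.008 0 0 0 1;0 0 -.012 0 0 0 1;0 0 -.012 0 0 0 1'
```

```text
time_s: 10.78
ee_pos: [555.9, 80.3, 184.2]
tcp_rot: [0.707, 0.707, 0.0, 0.0]
ft_force: [-0.1, -0.1, -1.4]
width: 21.8
finger_force: 30.0
time_s: 11.2
ee_pos: [555.1, 80.3, 208.3]
tcp_rot: [0.707, 0.707, -0.0, -0.0]
ft_force: [0.4, -0.7, -6.5]
width: 21.9
finger_force: 30.0
time_s: 11.53
ee_pos: [555.7, 80.3, 220.7]
tcp_rot: [0.707, 0.707, 0.0, 0.0]
ft_force: [0.2, -0.2, -5.5]
width: 21.4
finger_force: 30.0
```

The wrist now carries about 4 N more, so the weight is hooked. Drawing it up.

```bash
python3 -m creep '0 0 -.012 0 0 0 1;0 0 -.026 0 0 0 1;0 0 -.04 0 0 0 1;0 0 -.053 0 0 0 1;0 0 -.065 0 0 0 1'
python3 -m creep '0 0 -.014 0 0 0 1;0 0 -.028 0 0 0 1;0 0 -.042 0 0 0 1;0 0 -.054 0 0 0 1;0 0 -.06 0 0 0 1'
python3 -m creep '0 0 0 0 0 0 1;0 0 0 0 0 0 1;0 0 0 0 0 0 1'
python3 - <<'E'
from h import *
a,_=shot("scene","s2"); b,T=shot("top","t2")
p=r.state()["ee_pos"]; u=pix("scene",optics.camera_info("scene")["extrinsics"],[p[0],p[1],p[2]-140])[0].astype(int)
c=cv2.resize(a[u[1]-60:u[1]+60,u[0]-70:u[0]+70,::-1],(560,480),interpolation=cv2.INTER_CUBIC); cv2.imwrite("pics/m6.png",c); print(u)
for t in ["weight","weight_loop"]: print(models.look_for(t,"scene")[:2])
o=ortho("w_pan",540,350,70,90,600); g=cv2.cvtColor(o,cv2.COLOR_BGR2GRAY)
h=cv2.HoughCircles(cv2.medianBlur(g,5),cv2.HOUGH_GRADIENT,1,300,param1=60,param2=20,minRadius=240,maxRadius=260)
for x,y,q in h[0][:2]: print("pan",540+90-y*.3,350+90-x*.3,q*.3)
go(0,0,0)
E
```

```text
time_s: 11.95
ee_pos: [555.4, 80.3, 286.4]
tcp_rot: [0.707, 0.707, 0.0, 0.0]
ft_force: [0.0, 0.1, -7.9]
width: 21.9
finger_force: 30.0
time_s: 12.37
ee_pos: [555.8, 80.3, 347.0]
tcp_rot: [0.707, 0.707, 0.001, 0.001]
ft_force: [0.4, 0.1, -7.6]
width: 21.9
finger_force: 30.0
time_s: 12.62
ee_pos: [555.0, 80.2, 344.0]
tcp_rot: [0.707, 0.707, -0.0, -0.0]
ft_force: [-0.1, 0.8, -7.6]
width: 21.8
finger_force: 30.0
[314 167]
[{'position': [573.2, 72.9, 175.0], 'conf': 0.96}]
[{'position': [571.4, 67.8, 181.3], 'conf': 0.7}, {'position': [784.4, 102.0, 29.2], 'conf': 0.27}]Traceback (most recent call last):
  File "<stdin>", line 8, in <module>
TypeError: 'NoneType' object is not subscriptable
```

View pics/m6.png

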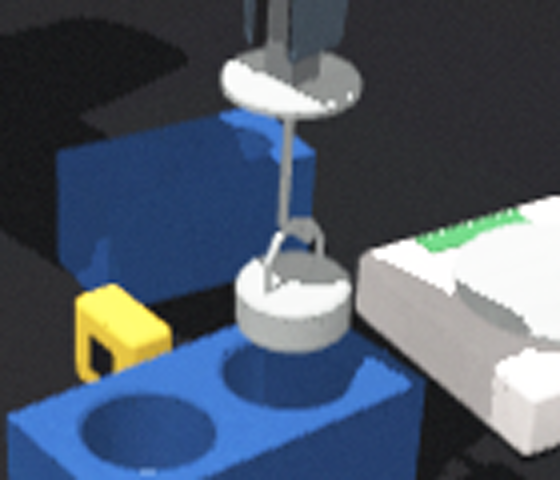

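The weight hangs upright on the hook, its arch over the prong at (300,235), clear of the block. Next I'll fix the pan centre from pictures already taken.

```bash
python3 - <<'E'
from h import *
np.save("pics/top0.npy",optics.camera_info("top")["extrinsics"]); np.save("pics/scene0.npy",optics.camera_info("scene")["extrinsics"])
for tag,cam in (("top0","top"),("w_pan","wrist"),("scene0","scene")):
    g=cv2.cvtColor(ortho(tag,555,350,70,100,500,cam),cv2.COLOR_BGR2GRAY).astype(np.float32); g=cv2.GaussianBlur(g,(0,0),2)
    gm=np.minimum(np.hypot(cv2.Sobel(g,-1,1,0),cv2.Sobel(g,-1,0,1)),30)
    t=np.linspace(0,2*np.pi,240,endpoint=False); best=[]
    for cx in np.arange(535,581,1.):
        for cy in np.arange(330,376,1.):
            for q in (74,75,76):
                X=(655-(cx+q*np.cos(t)))*2.5; Y=(450-(cy+q*np.sin(t)))*2.5
                v=cv2.remap(gm,Y.astype(np.float32)[None],X.astype(np.float32)[None],cv2.INTER_LINEAR).mean(); best.append((v,cx,cy,q))
    best.sort(reverse=True); print(tag,np.array(best[:3]))
go(555,352,345)
E
```

```text
top0 [[ 15.838 559.    351.     75.   ]
 [ 14.844 559.    350.     75.   ]
 [ 14.648 560.    351.     75.   ]]
w_pan [[ 16.072 559.    354.     75.   ]
 [ 15.678 558.    354.     75.   ]
 [ 14.447 559.    353.     75.   ]]
scene0 [[ 22.318 557.    354.     76.   ]
 [ 22.183 557.    355.     76.   ]
 [ 22.055 558.    354.     76.   ]]
t 12.82 pos [555.151  80.235 344.285] yaw 0.1 width 21.8 ft [-0.528 -0.193 -6.998] shift [ 0.272  0.    -0.001] turn [0. 0. 0.]
```

```bash
python3 -m creep '.005 0 0 0 0 0 1;.015 0 0 0 0 0 1;.031 -.001 0 0 0 0 1;.05 -.001 0 0 0 0 1;.07 -.002 0 0 0 0 1' | grep ee_pos
python3 -m creep '.02 0 0 0 0 0 1;.04 -.001 0 0 0 0 1;.06 -.001 0 0 0 0 1;.08 -.002 0 0 0 0 1;.1 -.002 0 0 0 0 1' | grep ee_pos
python3 -m creep '.02 0 0 0 0 0 1;.04 -.001 0 0 0 0 1;.06 -.001 0 0 0 0 1;.077 -.002 0 0 0 0 1;.09 -.002 0 0 0 0 1' | grep ee_pos
python3 -m creep '.008 0 0 0 0 0 1;.012 0 0 0 0 0 1;.013 0 0 0 0 0 1;.013 0 0 0 0 0 1;.013 0 0 0 0 0 1'
python3 -m creep '0 0 .01 0 0 0 1;0 0 .022 0 0 0 1;0 0 .035 0 0 0 1;0 0 .046 0 0 0 1;0 0 .055 0 0 0 1'
python3 -m creep '0 0 0 0 0 0 1;0 0 0 0 0 0 1;0 0 0 0 0 0 1'
python3 - <<'E'
from h import *
go(549,353,262)
shot("scene","s3")
for t in ["weight","weight_loop","hook_tool"]: print(models.look_for(t,"scene")[:1])
p=r.state()["ee_pos"]; a=cv2.imread("pics/s3.png"); u=pix("scene",optics.camera_info("scene")["extrinsics"],[p[0],p[1],p[2]-160])[0].astype(int)
cv2.imwrite("pics/m7.png",cv2.resize(a[max(u[1]-60,0):u[1]+60,u[0]-70:u[0]+70],(560,480),interpolation=cv2.INTER_CUBIC))
E
```

```text
ee_pos: [553.2, 151.6, 344.9]
ee_pos: [550.7, 252.1, 344.8]
ee_pos: [548.6, 342.3, 344.7]
time_s: 14.48
ee_pos: [549.2, 352.6, 344.9]
tcp_rot: [0.707, 0.707, -0.0, 0.0]
ft_force: [0.6, -0.5, -6.8]
width: 22.0
finger_force: 30.0
time_s: 14.9
ee_pos: [548.6, 352.7, 287.6]
tcp_rot: [0.707, 0.707, -0.001, -0.0]
ft_force: [-0.5, -0.9, -6.8]
width: 21.8
finger_force: 30.0
time_s: 15.15
ee_pos: [549.4, 353.4, 290.3]
tcp_rot: [0.707, 0.707, 0.0, 0.0]
ft_force: [0.1, 1.1, -7.5]
width: 22.1
finger_force: 30.0
t 15.15 pos [549.382 353.429 290.316] yaw 0.1 width 22.1 ft [ 0.121  1.124 -7.487] shift [-0.    -0.     0.028] turn [0. 0. 0.]
[{'position': [565.0, 343.3, 119.9], 'conf': 0.57}]
[{'position': [559.8, 340.5, 124.2], 'conf': 0.89}]
[{'position': [552.3, 340.5, 245.7], 'conf': 0.9}]
```

View pics/m7.png

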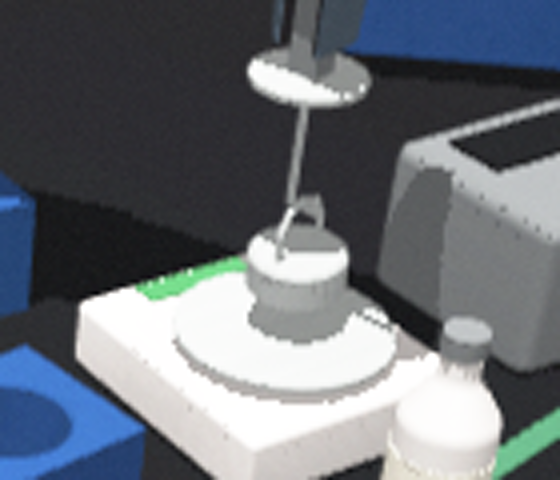

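The weight hangs upright about 27 mm over the middle of the pan (weight near px 297,265). Setting it down gently.

```bash
python3 -m creep '0 0 .007 0 0 0 1;0 0 .013 0 0 0 1;0 0 .018 0 0 0 1;0 0 .022 0 0 0 1;0 0 .023 0 0 0 1'
python3 -m creep '0 0 .002 0 0 0 1;0 0 .004 0 0 0 1;0 0 .006 0 0 0 1;0 0 .008 0 0 0 1;0 0 .009 0 0 0 1'
python3 -m creep '0 0 0.002 0 0 0 1;0 0 .004 0 0 0 1;0 0 .004 0 0 0 1;0 0 .004 0 0 0 1'
```

```text
time_s: 15.77
ee_pos: [548.7, 353.0, 265.7]
tcp_rot: [0.707, 0.707, -0.001, -0.0]
ft_force: [-0.4, -0.4, -8.2]
width: 21.9
finger_force: 30.0
time_s: 16.18
ee_pos: [549.4, 353.4, 258.3]
tcp_rot: [0.707, 0.707, 0.0, 0.0]
ft_force: [0.1, 0.7, -0.8]
width: 21.8
finger_force: 30.0
time_s: 16.52
ee_pos: [549.1, 353.2, 253.9]
tcp_rot: [0.707, 0.707, -0.0, 0.0]
ft_force: [0.0, 0.5, -1.7]
width: 22.1
finger_force: 30.0
```

```bash
python3 -m creep '0 0 .003 0 0 0 1;0 0 .006 0 0 0 1;0 0 .009 0 0 0 1;0 0 .009 0 0 0 1;0 0 .009 0 0 0 1'
python3 -m creep '0 -.004 0 0 0 0 1;0 -.01 0 0 0 0 1;0 -.016 0 0 0 0 1;0 -.022 0 0 0 0 1;0 -.022 0 0 0 0 1'
python3 -m creep '0 -.006 0 0 0 0 1;0 -.012 0 0 0 0 1;0 -.014 0 0 0 0 1;0 -.014 0 0 0 0 1'
python3 - <<'E'
from h import *
go(549,353,262)
shot("scene","s4")
for t in ["weight","weight_loop","hook_tool"]: print(models.look_for(t,"scene")[:1])
a=cv2.imread("pics/s4.png"); u=pix("scene",optics.camera_info("scene")["extrinsics"],[549,353,130])[0].astype(int)
cv2.imwrite("pics/m8.png",cv2.resize(a[max(u[1]-60,0):u[1]+60,u[0]-70:u[0]+70],(560,480),interpolation=cv2.INTER_CUBIC))
E
```

```text
time_s: 16.93
ee_pos: [549.0, 353.2, 244.6]
tcp_rot: [0.707, 0.707, -0.0, -0.0]
ft_force: [-0.1, -0.1, -1.4]
width: 21.7
finger_force: 30.0
time_s: 17.35
ee_pos: [525.8, 353.2, 245.0]
tcp_rot: [0.707, 0.708, -0.0, -0.0]
ft_force: [-0.1, -0.2, -1.0]
width: 22.0
finger_force: 30.0
time_s: 17.68
ee_pos: [512.5, 353.2, 245.0]
tcp_rot: [0.707, 0.708, -0.0, -0.0]
ft_force: [0.6, -1.1, -1.9]
width: 22.2
finger_force: 30.0
t 17.68 pos [512.537 353.25  244.964] yaw 0.1 width 22.2 ft [ 0.56  -1.111 -1.949] shift [-0.     0.036 -0.017] turn [0. 0. 0.]
[{'position': [565.3, 342.7, 96.5], 'conf': 0.76}]
[{'position': [559.1, 336.9, 96.9], 'conf': 0.92}]
[{'position': [516.8, 342.8, 202.5], 'conf': 0.65}]
```

View pics/m8.png

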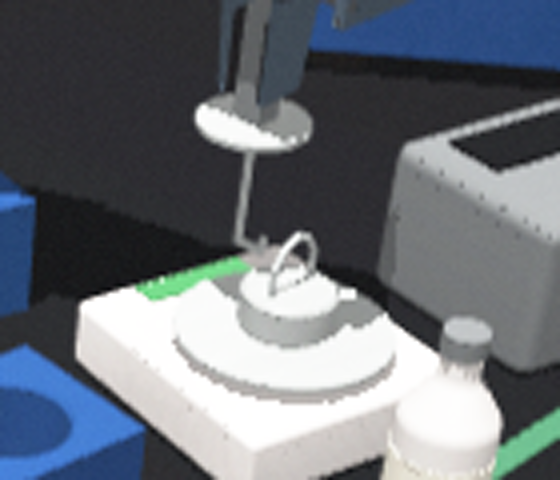

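The weight stands upright in the middle of the pan (px 290,300) and the hook is free at (250,240). I'll raise it and return to the stand.

```bash
python3 -m creep '0 0 -.02 0 0 0 1;0 0 -.045 0 0 0 1;0 0 -.07 0 0 0 1;0 0 -.09 0 0 0 1' | grep ee_pos
python3 -m creep '-.03 0 0 0 0 0 1;-.065 0 0 0 0 0 1;-.1 0 0 0 0 0 1;-.135 0 0 0 0 0 1;-.17 0 0 0 0 0 1' | grep ee_pos
python3 -m creep '-.035 0 0 0 0 0 1;-.07 0 0 0 0 0 1;-.105 0 0 0 0 0 1;-.14 0 0 0 0 0 1;-.17 0 0 0 0 0 1' | grep ee_pos
python3 -m creep '-.035 0 0 0 0 0 1;-.07 0 0 0 0 0 1;-.105 0 0 0 0 0 1;-.14 0 0 0 0 0 1;-.17 0 0 0 0 0 1' | grep ee_pos
python3 -m creep '-.035 0 0 0 0 -.1 1;-.07 0 0 0 0 -.2 1;-.105 .001 0 0 0 -.3 1;-.14 .002 0 0 0 -.4 1;-.1635 .003 0 0 0 -.436 1' | grep ee_pos
python3 -m creep '0 0 0 0 0 0 1;0 0 0 0 0 0 1'
python3 -c "
from h import *
go(515.7,-320.3,165,25)"
```

```text
ee_pos: [513.5, 353.3, 336.7]
ee_pos: [513.1, 181.7, 335.0]
ee_pos: [513.3, 11.1, 335.1]
ee_pos: [513.4, -159.1, 335.1]
ee_pos: [516.5, -323.3, 334.9]
time_s: 20.05
ee_pos: [516.6, -321.3, 334.6]
tcp_rot: [0.538, 0.843, 0.0, -0.0]
ft_force: [0.6, -0.1, -2.1]
width: 21.7
finger_force: 30.0
t 20.05 pos [ 516.566 -321.313  334.586] yaw 24.9 width 21.7 ft [ 0.556 -0.062 -2.121] shift [ 0.001 -0.     0.17 ] turn [-0.    -0.001 -0.002]
```

```bash
python3 -m creep '.001 0 .025 0 0 0 1;.001 0 .055 0 0 0 1;.001 0 .085 0 0 0 1;.001 0 .11 0 0 0 1;.001 0 .13 0 0 0 1'
python3 -m creep '0 0 .012 0 0 0 1;0 0 .022 0 0 0 1;0 0 .03 0 0 0 1;0 0 .036 0 0 0 1;0 0 .038 0 0 0 1'
python3 -m creep '0 0 .001 0 0 0 1;0 0 .001 0 0 0 1'
python3 -c "
from h import *
go(515.7,-320.3,165,25)"
```

```text
time_s: 20.47
ee_pos: [515.8, -317.8, 202.9]
tcp_rot: [0.537, 0.844, 0.0, -0.001]
ft_force: [-0.2, 0.1, -1.6]
width: 21.9
finger_force: 30.0
time_s: 20.88
ee_pos: [516.5, -319.2, 166.7]
tcp_rot: [0.537, 0.844, 0.0, 0.0]
ft_force: [-0.5, 0.5, -2.0]
width: 21.8
finger_force: 30.0
time_s: 21.05
ee_pos: [516.6, -319.5, 166.4]
tcp_rot: [0.537, 0.844, -0.0, 0.0]
ft_force: [0.1, 0.2, -0.8]
width: 21.7
finger_force: 30.0
t 21.05 pos [ 516.603 -319.524  166.404] yaw 25.0 width 21.7 ft [ 0.112  0.194 -0.843] shift [-0.    -0.001  0.001] turn [0.    0.001 0.001]
```

```bash
python3 -m creep '0 -.001 .001 0 0 0 1;0 -.001 .0015 0 0 0 1;0 -.001 .0015 0 0 0 1;0 -.001 .0015 0 0 0 1'
python3 -c "
from h import *
go(515.7,-320.3,165,25)"
```

```text
time_s: 21.38
ee_pos: [515.6, -320.1, 164.9]
tcp_rot: [0.537, 0.844, -0.0, 0.0]
ft_force: [-2.1, -0.5, 5.1]
width: 22.1
finger_force: 30.0
t 21.38 pos [ 515.609 -320.059  164.95 ] yaw 25.0 width 22.1 ft [-2.084 -0.509  5.076] shift [-0. -0. -0.] turn [0.    0.001 0.001]
```

The flange is resting on the plate (5 N). I'll open slowly, then rise.

```bash
python3 -m creep '0 0 0 0 0 0 .6;0 0 0 0 0 0 .4;0 0 0 0 0 0 .2;0 0 0 0 0 0 0;0 0 0 0 0 0 0' | grep -E "width|ft"
python3 -m creep '0 0 0 0 0 0 0;0 0 0 0 0 0 0;0 0 0 0 0 0 0;0 0 0 0 0 0 0;0 0 0 0 0 0 0'
python3 -m creep '0 0 -.015 0 0 0 0;0 0 -.04 0 0 0 0;0 0 -.07 0 0 0 0;0 0 -.1 0 0 0 0;0 0 -.13 0 0 0 0'
python3 -m creep '0 0 -.03 0 0 0 0;0 0 -.03 0 0 0 0;0 0 -.03 0 0 0 0;0 0 -.03 0 0 0 0'
python3 - <<'E'
from h import *
shot("scene","s5"); go(516,-320,330)
for t in ["weight","hook_tool","hook_grip","other_weight"]: print(t,models.look_for(t,"scene")[:1])
a=cv2.imread("pics/s5.png"); cv2.imwrite("pics/m9.png",cv2.resize(a,(780,585),interpolation=cv2.INTER_CUBIC))
E
```

```text
ft_force: [0.4, 0.6, 0.5]
width: 52.2
time_s: 22.22
ee_pos: [515.4, -319.8, 164.4]
tcp_rot: [0.537, 0.844, -0.0, -0.0]
ft_force: [-0.0, -0.7, -0.1]
width: 85.5
finger_force: 0.0
time_s: 22.63
ee_pos: [515.2, -319.6, 295.8]
tcp_rot: [0.537, 0.844, 0.0, -0.0]
ft_force: [0.3, 0.2, 0.2]
width: 91.1
finger_force: 0.0
time_s: 22.97
ee_pos: [515.1, -319.6, 323.7]
tcp_rot: [0.537, 0.844, 0.0, -0.0]
ft_force: [-0.7, -0.2, -0.6]
width: 91.1
finger_force: 0.0
t 23.02 pos [ 514.934 -319.444  323.111] yaw 25.0 width 91.3 ft [-0.264 -0.353 -0.518] shift [-0.001  0.001 -0.007] turn [0. 0. 0.]
weight [{'position': [565.1, 342.5, 95.5], 'conf': 0.81}]
hook_tool [{'position': [526.5, -328.6, 122.0], 'conf': 0.88}]
hook_grip [{'position': [521.2, -325.7, 126.6], 'conf': 0.9}]
other_weight []
```

View pics/m9.png

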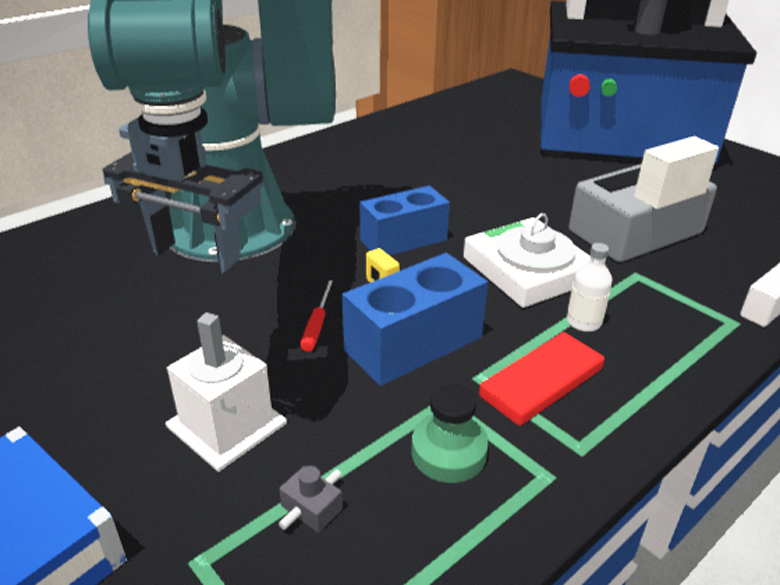

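The tool hangs upright in its stand (px 210,350) and the weight stands on the pan (538,240). The bystanders are where they were and the gripper is clear, so I'm handing in.

```bash
python3 -c "
from workcell import r
print(r.hand_in())"
```

```text
the job is handed in; nothing more can be done
None
```

The job is handed in at about 23 s: the looped weight stands upright mid-pan and the hook tool hangs back in its stand; the knob-headed weight and bystanders were not touched, and the hand-in gave no verdict.

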